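# Hang the tube carrier on the balancer arm to drain

## Task

Pick up the tube carrier with the black grip on top and hang it by its cross bar in the hook of the spring-balanced swing arm, so that it hangs over the drip tray. Ease it down, without forcing the hook, and let go only when the arm has sunk to its balance and carries the whole weight, with no push left either way: on release it should stay put, neither dropping nor springing up. Leave the arm holding the carrier level and still, and do not disturb anything else on the bench.

Things in the scene. Friction and masses are not known exactly. Their poses are not given: they have to be found in the camera images.
- stand: Balancer stand, fixed: steel drip tray (140 x 110 mm, rim 10 mm high) and behind it (local +x) a grey foot with a mast about 215 mm high. Origin on the bench at the tray's centre, under the empty hook; z up; the swing arm points along local -x from mast to hook. Its hinge lies at local (0.2156, 0, 0.195) m, axis along local y.
- beam (a joint): Swing arm (220 mm, hinge to hook), rad. 0 = raised at its upper stop, as when empty, 0.2 above level; grows as it sinks; lower stop 0.42. Spring: the hook yields 12 mm per newton (80 N/m, after the first 0.5 to 0.9 N), lightly damped. A carrier settles between 0.08 and 0.34, depending on its unknown mass; let go before or beyond its balance, the arm bounces.
- saddle (a point): Seat of the V hook on the arm's free end: centre line of the carrier's bar when seated; 239 mm above the bench when empty; on the arm's arc it shifts up to 4 mm to local -x as it sinks, so a carrier held off it is pushed sideways. The V opens upward, is 14 mm wide along the hinge axis, sides at 40 degrees; front tip 18 mm ahead (-x), 10 mm higher (14 with the arm raised), underside 11 mm lower.
- carrier_grip (a point): Centre of the black grip block atop the carrier (22 mm along carrier x, 20 mm along y, 42 mm high): take it from above, fingers closing along carrier y. 186 mm above the carrier's underside. z up.
- carrier_bar (a point): Centre of the carrier's cross bar (8 mm round steel, along carrier y), 47 mm below carrier_grip, 139 mm above the underside. Under it an open window for the hook, looking along carrier x (either way round will do): 26 mm wide between two posts, from the tube caps (72 mm above the underside) up to the bar (135 mm). A stem 10 mm thick joins bar and grip block.
- carrier: The loose steel tube carrier, 0.22 to 0.70 kg: tray 96 mm (x) by 64 mm (y) with 12 capped tubes 72 mm high, in the middle an upright frame with a cross bar and the black grip on top (207 mm high in all). Origin at the centre of its underside; its centre of mass is straight above that, below the grip.
- rack: Bystander, loose: tube rack that is NOT to be used: 12 capped tubes in a 96 x 64 mm steel tray, 72 mm high, without any upright frame or grip; origin at the centre of its underside.
- beaker: Bystander, loose: glass beaker, 68 mm across, 75 mm high; origin at the centre of its underside.
- bottle: Bystander, loose: glass bottle with white cap, 64 mm across, about 140 mm high; origin at the centre of its underside.
- jar: Bystander, loose: white plastic jar, 80 mm across, 85 mm high; origin at the centre of its underside.
- plate: Bystander, loose: white microplate lying flat, 127 x 85 x 14 mm; origin at the centre of its underside.
- mouse: Bystander, loose: black computer mouse, 100 x 60 x 22 mm; origin at the centre of its underside.

How it is judged:
On the way, in this order (a step that is already met when the one before it is completed fails the run):
1. the carrier is held, lifted clear of the bench (height (world z) of carrier above 0.06 m and contact force between the fingers and carrier above 0.3 N), for 0.2 s.
2. the cross bar lies in the hook and the arm sinks under it while the gripper still holds the carrier (distance between carrier_bar and saddle below 0.015 m and value of joint beam above 0.05 rad and contact force between the fingers and carrier above 0.3 N), for 0.3 s.
At the end, for the whole second after the job is handed in: The carrier's cross bar lies in the hook (within 10 mm sideways, 12 mm in all, of its seat), the arm has sunk (0.06 to 0.41 rad) and bears the carrier, which hangs level within 0.12 rad and still (under 0.03 m/s) (horizontal distance between carrier_bar and saddle below 0.01 m and distance between carrier_bar and saddle below 0.012 m and value of joint beam between 0.06 and 0.41 rad and angle between carrier's own z axis and vertical below 0.12 rad and linear speed of carrier below 0.03 m/s and contact force between carrier and stand above 1.2 N); the robot touches nothing.
It fails at once if the loaded arm drops or springs up (faster than 0.25 rad/s, 55 mm/s at the hook) with the carrier let go ((velocity of joint beam above 0.25 rad/s or velocity of joint beam below -0.25 rad/s) and distance between carrier_bar and saddle below 0.03 m and contact force between the fingers and carrier below 0.3 N).
It fails at once if the hook, arm or stand is forced by the carrier with more than 15 N (contact force between carrier and stand above 15 N).
It fails at once if the gripper pushes the stand or its arm with more than 10 N (contact force between any of the fingers, the arm and stand above 10 N).
It fails at once if a bystander is shifted by more than 25 mm or tipped over (distance of any of rack, beaker, bottle, jar, plate, mouse from where it was at the start of the episode above 0.025 m or angle between any of rack, beaker, bottle, jar, plate, mouse's own z axis and vertical above 0.5 rad).
It also fails if it takes over 61 s, if anything falls off the work surface, if the arm or the gripper's body presses on something with over 40 N, if the wrist force passes 120 N, or if a joint passes its speed limit or range.

## Robot

A 7-joint arm with a two-finger parallel gripper is mounted at the origin on the work surface. World frame = base frame: x ahead of the robot, y to its left, z up, the work surface at z = 0. Lengths are in m, angles in rad, forces in N, time in s.
With the tool pointing down it reaches from about 0.4 to 0.9 m from the base axis. Payload 5.6 kg.
Tool frame: the origin (TCP) lies midway between the tips of the shut fingers; the grasp point (between the pads) lies 19 mm behind it; y points along the fingers, z is the direction in which the jaws open and shut, and the axes are right-handed (so a half turn about y gives the same grasp; the last joint's range is limited). The gripper opens to 92 mm and grips with 3 to 60 N. Pads are 20 mm wide; open, the fingers measure 128 mm over their backs; the gripper's body (75 mm by 189 mm) begins 69 mm behind the grasp point.
Start: joints at [-1.353, 0.468, -0.012, 1.603, 0.006, 1.071, -0.056], TCP at [0.168, 0.628, 0.215] pointing down, gripper open.
Joint ranges: [-2.53, 2.53], [-0.31, 2.02], [-1.57, 1.55], [0.28, 2.44], [-1.29, 4.43], [0.15, 1.84], [-2.92, 2.92]. Speed limits (rad/s): [2.57, 2.57, 3.14, 3.14, 3.14, 3.14, 3.14].

## Interface

Orientations are given as a 3x3 rotation matrix whose columns are the frame's x, y, z axes.
In Python, from station import env, effector, solver, viewer, workorder, search_frame, tip_of gives the robot as it stands. Calls block until the motion is done:
- env.reach(position, orientation): joint-space move of the TCP to a pose.
- env.movel(position, frame=None, rate=0.15): straight line of the TCP; frame=None keeps the orientation; rate is the mean speed in m/s.
- env.goto_joints(angles): joint-space move.
- effector.release() and effector.grasp(squeeze=None): open the fingers fully, or close them until they stop; squeeze is the grip in N (None keeps the last).
- env.pause(seconds).
- solver.inverse_kinematics(position, orientation): joint angles nearest the present ones, or None.
- env.sense(): the state.
- viewer.read_camera(name): name is "scene" or "top" or "wrist"; returns (picture, depth): 400x640x3 uint8, red, green, blue; 400x640 float32, m along the optical axis (not along the pixel's ray), 0 where there is no reading.
- viewer.camera_info(name): a dict with "intrinsics" (3x3 intrinsics, pixels), "dist_coeffs" ([k1, k2, p1, p2, k3] as OpenCV has them; the pictures are not rectified), "eye" and "rotation" of the camera in the world; the wrist camera has in their place "T_tool_cam" (4x4, takes a point from camera to tool coordinates, whose origin is the TCP and whose axes are the tool frame's). Camera axes: x right, y up, looking along -z (the intrinsics and any distortion apply to the point x, -y, -z); pixel columns grow to the right and rows downward; lengths in m; the calibration is good to about 2 mm. A picture is of the moment at which its call begins: read the wrist's pose just before it. camera_info takes no time and is no camera call.
A pose or a line that the arm cannot do raises env.PlanningError and nothing moves.
- workorder.finish_job(): hands the job in, once; it reports no verdict.
Trained networks look in the newest picture that a camera, given by its name, has taken for a name from the list of things; names that differ only in an ending like _2 or _b are one class to them, and where a whole thing is asked for, a point or a joint stands for the part that bears it (a point fixed in the world has none). Each returns a list of dicts, best first, with "score" (0 to 1); they miss things now and then, are a little off and sometimes report something else, mostly with a low value. They report only what shows in the picture. A call takes as long as a camera call.
- search_frame(camera, name): "at" ([x, y, z] in m, in world coordinates, good to about 4 mm: the middle of the surface that is visible of it).
- tip_of(camera, name): "at" ([x, y, z] in m, in world coordinates, good to about 4 mm: a listed point, or the origin of a listed thing).
The state is a dict: "t": time; "joint_positions": joint angles; "joint_velocities": joint speeds; "tau": joint torques, N m; "ee_pos": TCP position; "tcp_rot": TCP orientation; "wrist_force": force on the tool from outside, world axes, zero at the start; "moment": the same for the moment, N m; "gripper_width": finger opening in m.
Only numpy, scipy, OpenCV 4.12 (cv2) and the standard library are available. Lean on these libraries where they do the work, as an engineer would, in place of code of your own. Each camera call takes 0.05 s, during which the arm holds its last target. There are 200 camera calls.

## Working session

There is one attempt and no reset: what is moved stays moved. The work goes in short steps, each a Python script; the robot and the scene stay as the last script left them, time stands still between calls to the robot, and variables do not carry over. Pictures are saved under pics/ and viewed, about 8 in all and at most 12, crops included, and the job is handed in when it is done.

```bash
ls; mkdir -p pics; cat > h.py <<'E'
from station import env, effector, solver, viewer, workorder, search_frame, tip_of
import numpy as np, cv2
np.set_printoptions(precision=4,suppress=True)
def shot(cam,name=None):
    p,d=viewer.read_camera(cam)
    if name: cv2.imwrite('pics/'+name+'.png',p[:,:,::-1])
    return p,d
def st():
    s=env.sense(); print('t',round(s['t'],2),'p',np.array(s['ee_pos']),'F',np.array(s['wrist_force']),'w',round(float(s['gripper_width']),4)); return s
def pts(cam,d):
    i=viewer.camera_info(cam); K=np.array(i['intrinsics']); D=np.array(i['dist_coeffs'])
    v,u=np.mgrid[:d.shape[0],:d.shape[1]]
    n=cv2.undistortPoints(np.stack([u.ravel(),v.ravel()],1).astype(np.float64)[:,None],K,D)[:,0].reshape(d.shape+(2,))
    c=np.stack([n[...,0]*d,-n[...,1]*d,-d],-1)
    return c@np.array(i['rotation']).T+np.array(i['eye'])
E
python3 - <<'E'
from h import *
s=st(); print(np.array(s['tcp_rot']))
for c in ['scene','top']:
    shot(c,c+'0')
    i=viewer.camera_info(c); print(c,np.array(i['eye']))
    for n in ['carrier_grip','carrier_bar','carrier','saddle','stand','rack','beaker','bottle','jar','plate','mouse']:
        r=tip_of(c,n); print(n,[(np.array(q['at']),round(q['score'],2)) for q in r[:2]])
a=cv2.imread('pics/scene0.png');b=cv2.imread('pics/top0.png')
E
```

```text
pics
t 0.0 p [0.1675 0.6275 0.2136] F [-0.1216  0.0031 -0.2255] w 0.0919
[[ 0.9662 -0.0003  0.2579]
 [-0.2579 -0.0017  0.9662]
 [ 0.0001 -1.     -0.0017]]
scene [1.4952 0.7869 1.2892]
carrier_grip [(array([ 0.5452, -0.2346,  0.1844]), 0.6)]
carrier_bar [(array([ 0.544 , -0.2325,  0.1423]), 0.73)]
carrier [(array([ 0.541 , -0.2321, -0.0031]), 0.61)]
saddle [(array([0.512 , 0.2624, 0.2411]), 0.9), (array([ 0.6222, -0.4543, -0.0033]), 0.65)]
stand [(array([0.5138, 0.2594, 0.0015]), 0.86), (array([ 0.5429, -0.2323,  0.1413]), 0.44)]
rack [(array([0.5336, 0.0054, 0.0022]), 0.6)]
beaker [(array([ 0.4036,  0.0179, -0.0011]), 0.58), (array([ 0.7055, -0.0047, -0.0017]), 0.36)]
bottle [(array([ 0.7055, -0.0035, -0.0023]), 0.62)]
jar [(array([0.3838, 0.4329, 0.0034]), 0.57)]
plate [(array([ 0.6217, -0.4528,  0.0009]), 0.97), (array([ 0.5403, -0.2297, -0.0048]), 0.3)]
mouse [(array([ 0.4096, -0.4248,  0.0016]), 0.63)]
top [ 0.4671 -0.0064  1.9569]
carrier_grip [(array([ 0.5428, -0.2328,  0.1846]), 0.95)]
carrier_bar []
carrier [(array([ 0.548 , -0.2318,  0.0013]), 0.92)]
saddle [(array([0.515 , 0.2607, 0.237 ]), 0.84)]
stand [(array([ 0.5151,  0.2617, -0.0001]), 0.72)]
rack [(array([0.54  , 0.0027, 0.0008]), 0.77), (array([ 0.621 , -0.4585,  0.0022]), 0.58)]
beaker [(array([ 0.4044,  0.0143, -0.0008]), 0.69)]
bottle []
jar [(array([ 0.3844,  0.4331, -0.0038]), 0.88), (array([0.5135, 0.2596, 0.2383]), 0.41)]
plate [(array([ 0.6208, -0.4577, -0.0017]), 0.86)]
mouse [(array([ 0.4082, -0.4243,  0.0013]), 0.77)]
```

View pictures.

View pics/scene0.png

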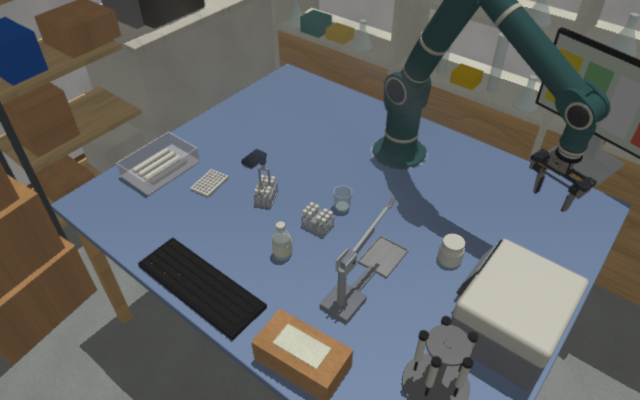

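View pics/top0.png

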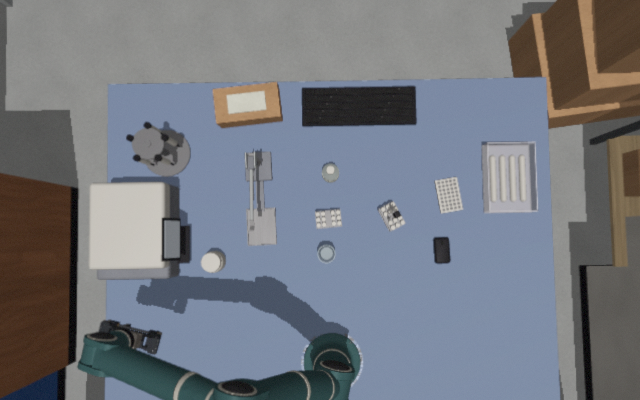

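```bash
python3 - <<'E'
from h import *
st()
for c in ['top','scene']:
    p,d=shot(c); P=pts(c,d); ok=d>0
    if c=='top': cv2.imwrite('pics/crop0.png',cv2.resize(np.hstack([p[190:240,370:420],p[140:250,225:335][:50*2:1][:50]*0+0]) if 0 else p[140:255,225:415],None,fx=4.2,fy=4.2,interpolation=cv2.INTER_CUBIC)[:,:,::-1])
    def sel(x,y,r,z0,z1): 
        m=ok&(np.hypot(P[...,0]-x,P[...,1]-y)<r)&(P[...,2]>z0)&(P[...,2]<z1); return P[m]
    for nm,q in [('caps',sel(.543,-.232,.085,.05,.085)),('trayish',sel(.543,-.232,.085,.012,.085)),('grip',sel(.543,-.232,.06,.17,.23)),('arm',sel(.6,.27,.2,.15,.27)),('stray',sel(.513,.26,.1,.005,.02)),('foot',sel(.73,.27,.13,.01,.1))]:
        if len(q)<3: print(c,nm,len(q)); continue
        r=cv2.minAreaRect((q[:,:2]*1000).astype(np.float32)); print(c,nm,len(q),'ctr',np.array(r[0]),'size',np.array(r[1]),'ang',round(r[2],1),'mean',q.mean(0),'z',q[:,2].min(),q[:,2].max(), 'fit',cv2.fitLine(q[:,:2].astype(np.float32),cv2.DIST_HUBER,0,.01,.01).ravel())
E
```

```text
t 1.2 p [0.1676 0.628  0.2146] F [0.1149 0.3294 0.0907] w 0.0918
top caps 233 ctr [ 540.7026 -231.0312] size [96.2346 62.3833] ang 25.8 mean [ 0.5411 -0.2308  0.0669] z 0.05002659369795737 0.08492674343091688 fit [ 0.9032  0.4293  0.5411 -0.2308]
top trayish 390 ctr [ 554.1421 -244.9673] size [112.6899 126.9206] ang 47.9 mean [ 0.5405 -0.2292  0.057 ] z 0.01226881528364232 0.08492674343091688 fit [ 0.8944  0.4473  0.534  -0.231 ]
top grip 44 ctr [ 541.3282 -232.0748] size [19.9949 20.6472] ang 25.2 mean [ 0.5406 -0.2307  0.2037] z 0.17550013046748414 0.21669593896425843 fit [ 0.9587 -0.2844  0.5396 -0.2301]
top arm 439 ctr [629.0149 265.8569] size [275.0569  37.1441] ang 1.5 mean [0.6595 0.2658 0.215 ] z 0.16487494982645567 0.25292694645468594 fit [0.9995 0.0322 0.6595 0.2658]
top stray 597 ctr [511.9807 258.9892] size [192.1603 194.2695] ang 25.5 mean [0.5158 0.2598 0.009 ] z 0.0050037877939221875 0.019581007455624633 fit [ 0.9999 -0.0165  0.5282  0.2603]
top foot 591 ctr [741.6678 264.8157] size [236.3643 231.7912] ang 41.8 mean [0.7279 0.2567 0.0214] z 0.01000056436215968 0.092934
[... 440 characters left out ...]
r [ 545.0216 -229.7263] size [24.2643 21.6848] ang 30.8 mean [ 0.5462 -0.2269  0.1945] z 0.17145547510873604 0.21280239792001265 fit [ 0.9773 -0.2118  0.5462 -0.2269]
scene arm 808 ctr [631.3107 273.3653] size [ 38.5285 277.5121] ang 89.5 mean [0.6819 0.2712 0.2079] z 0.15074496344004085 0.2563673025582833 fit [0.9993 0.0378 0.6941 0.2717]
scene stray 807 ctr [510.3548 272.9482] size [195.6493 162.9359] ang 14.6 mean [0.5187 0.2634 0.0082] z 0.005000071418692631 0.018634885179687366 fit [0.999  0.0457 0.5187 0.2634]
scene foot 1124 ctr [722.152  276.1753] size [144.115  208.4579] ang 64.4 mean [0.7451 0.2779 0.0258] z 0.010027178314114149 0.09908080803214103 fit [0.9991 0.0434 0.7562 0.2826]
```

View pics/crop0.png

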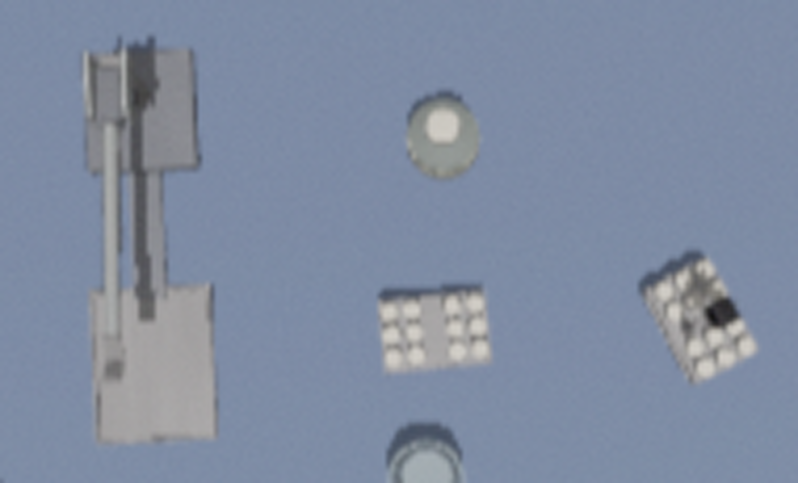

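```bash
cat >> h.py <<'E'
def R(yaw,flip=0):  # yaw = heading of the carrier/stand x axis; jaws along its y
    a=yaw+np.pi*flip; z=np.array([-np.sin(a),np.cos(a),0]); y=np.array([0,0,-1.]); return np.stack([np.cross(y,z),y,z],1)
E
python3 - <<'E'
from h import *
for f in (0,1):
    for p,y in [((.543,-.232,.30),25.5),((.543,-.232,.167),25.5),((.51,.26,.28),2),((.43,.26,.30),2),((.51,.26,.2),2)]:
        q=solver.inverse_kinematics(p,R(np.radians(y),f)); print(f,p,None if q is None else np.array(q))
E
```

```text
0 (0.543, -0.232, 0.3) [-0.48    0.4626  1.1418  1.7056 -0.4401  1.2617  2.7765]
0 (0.543, -0.232, 0.167) [-0.3049  0.5436  0.885   1.839  -0.4967  0.9972  2.8049]
0 (0.51, 0.26, 0.28) [-0.6689  0.2728  0.1701  1.7339 -0.0502  1.1391  1.1217]
0 (0.43, 0.26, 0.3) [-0.7477  0.1286  0.1516  1.8634 -0.0212  1.1511  1.017 ]
0 (0.51, 0.26, 0.2) [-0.6469  0.351   0.1459  1.8201 -0.0604  0.9748  1.1298]
1 (0.543, -0.232, 0.3) [-0.4186  0.4146  1.0298  1.7028 -0.3739  1.2386 -0.4271]
1 (0.543, -0.232, 0.167) [-0.3125  0.5483  0.8973  1.8394 -0.5053  1.0004 -0.3291]
1 (0.51, 0.26, 0.28) [-1.0784  0.3076  0.6863  1.7593 -0.2118  1.1498 -1.8638]
1 (0.43, 0.26, 0.3) [-1.18    0.1295  0.6341  1.8876 -0.0839  1.1507 -2.0515]
1 (0.51, 0.26, 0.2) [-1.0646  0.4022  0.685   1.8467 -0.2992  0.9976 -1.7902]
```

```bash
python3 - <<'E'
from h import *
print(np.array(viewer.camera_info('wrist')['T_tool_cam']))
env.reach((.45,.26,.43),R(np.radians(2),1)); s=st(); print(np.array(s['joint_positions']))
p,d=shot('wrist','w1')
print('sad',tip_of('wrist','saddle'),'stand',tip_of('wrist','stand'))
np.savez('w1.npz',d=d,p=s['ee_pos'],R=s['tcp_rot'])
env.reach((.543,-.232,.31),R(np.radians(25.5),1)); s=st();print(np.array(s['joint_positions']))
p,d=shot('wrist','w2')
for n in ['carrier_grip','carrier_bar','carrier']: print(n,tip_of('wrist',n)[:2])
np.savez('w2.npz',d=d,p=s['ee_pos'],R=s['tcp_rot'])
a=np.hstack([cv2.imread('pics/w1.png'),cv2.imread('pics/w2.png')]); cv2.imwrite('pics/w12.png',cv2.resize(a,(800,250)))
E
```

```text
[[-0.0007 -0.9617 -0.2741 -0.0763]
 [ 0.0002  0.2741 -0.9617 -0.1697]
 [ 1.     -0.0007  0.      0.0001]
 [ 0.      0.      0.      1.    ]]
t 3.16 p [0.4495 0.2608 0.4296] F [-0.068   0.3929 -0.0405] w 0.0919
[-1.1398  0.0831  0.602   1.6415 -0.0475  1.4323 -2.0666]
sad [{'at': [0.5128, 0.2557, 0.2405], 'score': 0.9}] stand [{'at': [0.5097, 0.2647, -0.0018], 'score': 0.55}]
t 5.17 p [ 0.5436 -0.2308  0.31  ] F [-0.6826 -0.5139 -0.1772] w 0.0918
[-0.4573  0.4286  1.0919  1.6907 -0.3974  1.2675 -0.4043]
carrier_grip [{'at': [0.5381, -0.2369, 0.1907], 'score': 0.64}]
carrier_bar [{'at': [0.54, -0.24, 0.1404], 'score': 0.84}]
carrier [{'at': [0.5365, -0.2314, -0.0017], 'score': 0.64}]
```

View pics/w12.png

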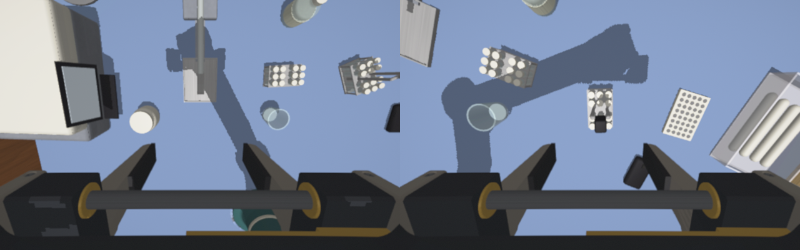

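```bash
cat >> h.py <<'E'
def wpts(d,p,Rt):
    i=viewer.camera_info('wrist'); K=np.array(i['intrinsics']); D=np.array(i['dist_coeffs']); T=np.array(i['T_tool_cam'])
    v,u=np.mgrid[:d.shape[0],:d.shape[1]]
    n=cv2.undistortPoints(np.stack([u.ravel(),v.ravel()],1).astype(np.float64)[:,None],K,D)[:,0].reshape(d.shape+(2,))
    c=np.stack([n[...,0]*d,-n[...,1]*d,-d],-1)
    return (c@T[:3,:3].T+T[:3,3])@np.array(Rt).T+np.array(p)
E
python3 - <<'E'
from h import *
def rep(nm,q):
    if len(q)<5: print(nm,len(q)); return
    r=cv2.minAreaRect((q[:,:2]*1000).astype(np.float32)); f=cv2.fitLine(q[:,:2].astype(np.float32),cv2.DIST_HUBER,0,.01,.01).ravel()
    print(nm,len(q),'ctr',np.array(r[0]),'size',np.array(r[1]),round(r[2],1),'med',np.median(q,0),'z',np.percentile(q[:,2],[2,98]),'dir',np.degrees(np.arctan2(f[1],f[0])))
a=np.load('w1.npz');P=wpts(a['d'],a['p'],a['R']);ok=a['d']>0
def sel(x,y,r,z0,z1): return P[ok&(np.hypot(P[...,0]-x,P[...,1]-y)<r)&(P[...,2]>z0)&(P[...,2]<z1)]
q=sel(.6,.265,.2,.17,.27); rep('arm',q)
for x in np.arange(.48,.72,.02):
    b=q[abs(q[:,0]-x)<.01]
    if len(b): print(round(x,2),len(b),np.percentile(b[:,1],[2,50,98]),np.percentile(b[:,2],[2,50,98]))
rep('stray',sel(.513,.261,.1,.005,.02))
bk=sel(.513,.261,.2,-.02,.003); print('benchz',np.median(bk[:,2]))
a=np.load('w2.npz');P=wpts(a['d'],a['p'],a['R']);ok=a['d']>0
rep('caps',sel(.541,-.232,.08,.055,.085)); rep('grip',sel(.541,-.232,.06,.16,.23)); rep('griptop',sel(.541,-.232,.06,.199,.23)); rep('bar',sel(.541,-.232,.06,.11,.155))
bk=sel(.541,-.232,.2,-.02,.01); print('benchz',np.median(bk[:,2]))
E
```

```text
arm 1570 ctr [579.218  262.3571] size [172.1225  13.96  ] 2.1 med [0.5774 0.2626 0.233 ] z [0.2156 0.2506] dir 2.1837614
0.5 179 [0.2526 0.2591 0.2665] [0.2358 0.2458 0.2527]
0.52 190 [0.2532 0.2605 0.2672] [0.2328 0.2381 0.2431]
0.54 181 [0.2552 0.2612 0.2668] [0.2369 0.2408 0.2438]
0.56 172 [0.256  0.2615 0.2674] [0.2326 0.2366 0.2401]
0.58 172 [0.2568 0.2625 0.2682] [0.2279 0.2325 0.236 ]
0.6 178 [0.2576 0.2633 0.2689] [0.2244 0.2287 0.2316]
0.62 181 [0.2584 0.2638 0.2697] [0.2201 0.2246 0.2279]
0.64 178 [0.2592 0.2648 0.2704] [0.2163 0.2206 0.2236]
0.66 139 [0.2599 0.2652 0.271 ] [0.2129 0.2171 0.2202]
stray 620 ctr [528.4728 260.3131] size [167.7099 110.0345] 2.1 med [0.5321 0.2677 0.0081] z [0.005  0.0113] dir 4.8788614
benchz -0.0003970735086016308
caps 854 ctr [ 543.8765 -233.6095] size [91.489  54.3536] 26.9 med [ 0.5613 -0.2281  0.0713] z [0.0619 0.0739] dir 12.603179
grip 534 ctr [ 543.7368 -233.7923] size [22.4536 19.8401] 26.5 med [ 0.5475 -0.2323  0.2057] z [0.1697 0.2075] dir 25.290213
griptop 412 ctr [ 543.7181 -233.7621] size [22.4934 19.6833] 26.2 med [ 0.5447 -0.2333  0.2061] z [0.2019 0.2077] dir -5.363546
bar 144 ctr [ 543.9753 -233.5521] size [ 7.8444 40.9199] 26.6 med [ 0.5441 -0.2329  0.1405] z [0.1117 0.1435] dir -63.6
benchz -0.0004835858460160436
```

```bash
python3 - <<'E'
from h import *
a=np.load('w1.npz');P=wpts(a['d'],a['p'],a['R']);ok=a['d']>0
m=ok&(abs(P[...,0]-.52)<.04)&(abs(P[...,1]-.26)<.012)&(P[...,2]>.2); q=P[m]
for x in np.arange(.488,.55,.003):
    b=q[abs(q[:,0]-x)<.0015]
    if len(b): print(round(x,3),len(b),np.median(b,0)[1:], np.percentile(b[:,2],[5,95]))
y=np.radians(26.5)
env.reach((.5437,-.2337,.24),R(y,1)); env.movel((.5437,-.2337,.167),R(y,1)); env.pause(.3)
F0=np.mean([env.sense()['wrist_force'] for _ in range(1)],0); st()
effector.grasp(squeeze=25); env.pause(.3); st()
env.movel((.5437,-.2337,.215),R(y,1),rate=.08); env.pause(.4)
for _ in range(3): st(); env.pause(.1)
E
```

```text
0.494 23 [0.2587 0.2493] [0.2481 0.2514]
0.497 33 [0.26   0.2514] [0.2493 0.253 ]
0.5 28 [0.2588 0.2481] [0.246  0.2504]
0.503 35 [0.2589 0.2447] [0.2426 0.2468]
0.506 34 [0.2603 0.2404] [0.2389 0.2433]
0.509 26 [0.2591 0.2368] [0.2353 0.239 ]
0.512 33 [0.2605 0.234 ] [0.2326 0.2356]
0.515 24 [0.26   0.2353] [0.2336 0.2366]
0.518 31 [0.2607 0.2367] [0.235  0.2385]
0.521 28 [0.259  0.2383] [0.2367 0.2397]
0.524 30 [0.2616 0.2398] [0.2388 0.2411]
0.527 30 [0.2592 0.2418] [0.2398 0.243 ]
0.53 33 [0.2612 0.243 ] [0.2419 0.2438]
0.533 25 [0.2601 0.2427] [0.24   0.2439]
0.536 30 [0.2608 0.2418] [0.2385 0.2436]
0.539 20 [0.261  0.2408] [0.2378 0.2431]
0.542 30 [0.2611 0.2406] [0.2381 0.2427]
0.545 25 [0.2619 0.2397] [0.237  0.2416]
0.548 25 [0.2606 0.2395] [0.2368 0.2405]
t 6.69 p [ 0.5442 -0.2338  0.1677] F [-0.0411  0.3551 -0.2765] w 0.092
t 8.07 p [ 0.5437 -0.2336  0.1669] F [-0.3101 -0.8212 -1.5449] w 0.0197
t 9.22 p [ 0.5436 -0.2337  0.2148] F [-0.3548  0.9201 -3.2582] w 0.0199
t 9.32 p [ 0.5437 -0.2337  0.2149] F [ 0.3027  0.1316 -2.9174] w 0.0197
t 9.43 p [ 0.5437 -0.2337  0.215 ] F [ 0.0155  0.3433 -1.5055] w 0.0197
```

```bash
cat >> h.py <<'E'
def weigh(n=40,dt=.02):
    f=[]; 
    for _ in range(n): f.append(env.sense()['wrist_force']); env.pause(dt)
    f=np.array(f); s=env.sense(); print('t',round(s['t'],2),'p',np.array(s['ee_pos']),'F',f.mean(0),'sd',f.std(0)); return f.mean(0)
SY=np.radians(2.1); E=np.array([np.cos(SY),np.sin(SY),0]); SX=np.array([.5133,.2600,0]); BAR=.028
def arc(th,off=0.): # TCP position putting the bar in the seat at beam angle th
    p=SX+E*(.2156-.22*np.cos(.2-th)); p[2]=.195+.22*np.sin(.2-th)+BAR; return p
E
python3 - <<'E'
from h import *
y=np.radians(26.5)
env.movel((.5437,-.2337,.297),R(y,1),rate=.1); env.pause(.3); weigh()
p=SX-.075*E; p[2]=.297
env.movel(p,R(SY,1),rate=.12); env.pause(.4); s=st(); print(np.array(s['joint_positions']))
print(np.array(s['tcp_rot']))
weigh(30)
shot('scene','s3'); shot('wrist','w3')
for c in('scene','wrist'):
  for n in ('carrier_bar','saddle'): print(c,n,tip_of(c,n)[:2])
a=cv2.imread('pics/s3.png')[100:300,260:500]; b=cv2.imread('pics/w3.png')
cv2.imwrite('pics/c3.png',np.hstack([cv2.resize(a,(480,400),interpolation=cv2.INTER_CUBIC),b[:, 160:480]]))
E
```

```text
t 11.46 p [ 0.5437 -0.2337  0.297 ] F [-0.0561  0.0172 -2.53  ] sd [0.52   0.456  0.5324]
t 16.19 p [0.4383 0.2572 0.297 ] F [-0.4497  0.6629 -2.123 ] w 0.0199
[-1.6691  0.2872  1.3043  1.8993 -0.2999  1.181  -1.7927]
[[-0.9993 -0.      0.0366]
 [-0.0366 -0.     -0.9993]
 [ 0.     -1.      0.    ]]
t 16.69 p [0.4383 0.2572 0.297 ] F [-0.0901 -0.0743 -2.4578] sd [0.4233 0.5764 0.4384]
scene carrier_bar [{'at': [0.4373, 0.2589, 0.2712], 'score': 0.75}]
scene saddle [{'at': [0.5107, 0.261, 0.2424], 'score': 0.72}, {'at': [0.411, -0.4239, 0.0011], 'score': 0.44}]
wrist carrier_bar [{'at': [0.4372, 0.2534, 0.2694], 'score': 0.84}]
wrist saddle [{'at': [0.514, 0.2609, 0.2392], 'score': 0.75}]
```

View pics/c3.png

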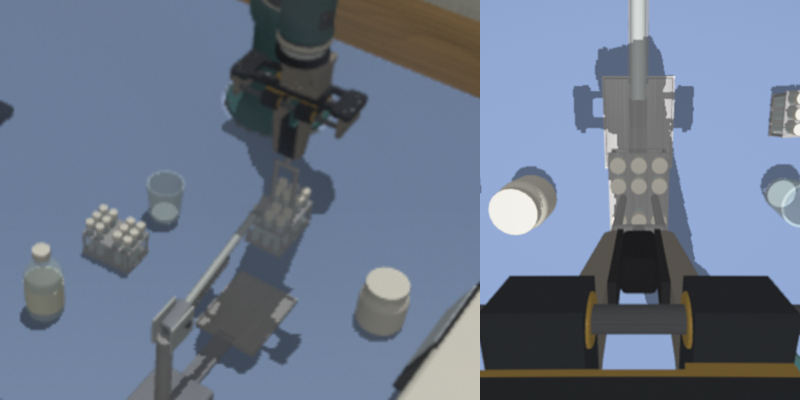

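```bash
python3 - <<'E'
from h import *
p=arc(0); p[2]=.297
env.movel(p,R(SY,1),rate=.05); env.pause(.2); weigh(15)
p[2]=arc(0)[2]+.006; env.movel(p,R(SY,1),rate=.03); weigh(15)
for th in (.03,.06): env.movel(arc(th),R(SY,1),rate=.015); env.pause(.2); weigh(30)
shot('scene','s4'); shot('wrist','w4')
for c in('scene','wrist'):
  for n in ('carrier_bar','saddle'): print(c,n,tip_of(c,n)[:2])
a=cv2.imread('pics/s4.png')[130:280,290:470]; b=cv2.imread('pics/w4.png')
cv2.imwrite('pics/c4.png',np.hstack([cv2.resize(a,(480,400),interpolation=cv2.INTER_CUBIC),b[:, 160:480]]))
E
```

```text
t 19.09 p [0.5133 0.26   0.297 ] F [-0.035   0.0736 -2.515 ] sd [0.4245 0.5244 0.465 ]
t 20.3 p [0.5134 0.2601 0.2728] F [-0.0707  0.112  -2.2793] sd [0.6907 0.4242 0.4397]
t 21.98 p [0.5121 0.26   0.2602] F [ 0.0884  0.0805 -1.2233] sd [0.4963 0.6219 0.4352]
t 23.27 p [0.5111 0.2599 0.2537] F [ 0.1562  0.2346 -0.7712] sd [0.6521 0.4827 0.4377]
scene carrier_bar [{'at': [0.5135, 0.2624, 0.231], 'score': 0.63}]
scene saddle [{'at': [0.5097, 0.2603, 0.2281], 'score': 0.71}, {'at': [0.7034, -0.006, -0.0027], 'score': 0.69}]
wrist carrier_bar [{'at': [0.5063, 0.2543, 0.2284], 'score': 0.57}]
wrist saddle [{'at': [0.5097, 0.2583, 0.2293], 'score': 0.89}, {'at': [0.4, 0.0106, -0.001], 'score': 0.69}]
```

View pics/c4.png

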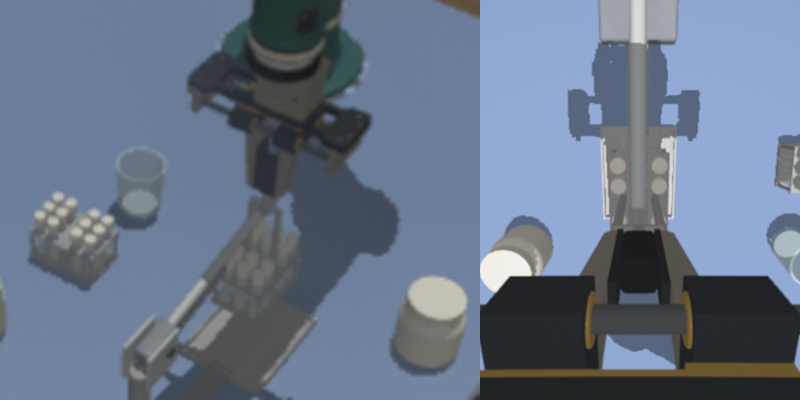

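```bash
python3 - <<'E'
from h import *
env.movel(arc(.10),R(SY,1),rate=.015); env.pause(.3); f=weigh(120)
th=.10+(-f[2])/80/.22; print('th',th)
env.movel(arc(th),R(SY,1),rate=.01); env.pause(.3); f=weigh(150)
for n in ('carrier_bar','saddle'):
    shot('wrist'); print(n,tip_of('wrist',n)[:1])
E
```

```text
t 26.61 p [0.51   0.2598 0.245 ] F [0.3865 0.0963 0.1091] sd [0.5549 0.4962 0.5273]
th 0.09380111197963498
t 29.69 p [0.5101 0.2599 0.2463] F [ 0.4517  0.0822 -0.2415] sd [0.4514 0.5262 0.5041]
carrier_bar [{'at': [0.5088, 0.2565, 0.2219], 'score': 0.61}]
saddle [{'at': [0.5098, 0.2565, 0.2194], 'score': 0.94}]
```

```bash
python3 - <<'E'
from h import *
for dx in (.0015,.003):
    env.movel(arc(.098)+dx*E,R(SY,1),rate=.01); env.pause(.3); f=weigh(80)
E
```

```text
t 31.84 p [0.5104 0.2599 0.245 ] F [-5.2539 -0.4253  0.3885] sd [0.5018 0.4605 0.4925]
t 33.77 p [0.5108 0.26   0.2446] F [-7.7293 -0.6605  0.5697] sd [0.48   0.4633 0.4608]
```

```bash
python3 - <<'E'
from h import *
for dx in (-.0002,.0001):
    env.movel(arc(.097)+dx*E,R(SY,1),rate=.01); env.pause(.3); f=weigh(80)
E
```

```text
t 35.88 p [0.5101 0.2599 0.2457] F [ 1.3313  0.2496 -0.2852] sd [1.1531 0.5244 0.4946]
t 37.76 p [0.5101 0.2599 0.2456] F [ 2.3029  0.3749 -0.3217] sd [0.5074 0.4673 0.5165]
```

```bash
python3 - <<'E'
from h import *
dx=.0001;fx=2.3
for _ in range(3):
    dx+=.7*fx/5e3; print('dx',dx)
    env.movel(arc(.098)+dx*E,R(SY,1),rate=.01); env.pause(.5); fx=weigh(50)[0]
E
```

```text
dx 0.00042199999999999996
t 39.34 p [0.5103 0.2599 0.2453] F [-0.3003  0.3711 -0.0743] sd [0.6294 0.4304 0.4998]
dx 0.0003799636987825184
t 40.92 p [0.5103 0.2599 0.2454] F [-1.785   0.2217  0.0907] sd [0.5561 0.4499 0.4311]
dx 0.00013006571419600475
t 42.51 p [0.5103 0.2599 0.2454] F [-0.5869  0.3734  0.1181] sd [0.4931 0.4359 0.4456]
```

```bash
python3 - <<'E'
from h import *
effector.release(); st(); env.pause(.3)
p=np.array(env.sense()['ee_pos']); env.movel(p+[0,0,.08],rate=.08); st()
env.movel(p+[-.05,0,.14],rate=.15); env.pause(.5); weigh(15)
shot('scene','s5'); shot('wrist','w5')
for c in('scene','wrist'):
  for n in ('carrier_bar','saddle','carrier'): print(c,n,tip_of(c,n)[:1])
s=env.sense(); p,d=viewer.read_camera('wrist'); P=wpts(d,s['ee_pos'],s['tcp_rot'])
m=(d>0)&(np.hypot(P[...,0]-.51,P[...,1]-.26)<.06)&(P[...,2]>.24)&(P[...,2]<.33); q=P[m]; print(len(q), np.array(cv2.minAreaRect((q[:,:2]*1000).astype(np.float32))[0]), np.percentile(q[:,2],[2,50,98]))
a=cv2.imread('pics/s5.png')[130:280,290:470]; b=cv2.imread('pics/w5.png')
cv2.imwrite('pics/c5.png',np.hstack([cv2.resize(a,(480,400),interpolation=cv2.INTER_CUBIC),b[:, 160:480]]))
E
```

```text
t 43.64 p [0.5102 0.2599 0.2454] F [ 0.5485 -0.6272 -0.3071] w 0.0921
t 45.09 p [0.5098 0.2599 0.3249] F [-0.0764  0.2348  0.1013] w 0.0921
t 46.51 p [0.4601 0.2599 0.3854] F [0.2185 0.2144 0.0188] sd [0.3481 0.451  0.3678]
scene carrier_bar [{'at': [0.5081, 0.2581, 0.2178], 'score': 0.62}]
scene saddle [{'at': [0.5115, 0.2603, 0.2182], 'score': 0.61}]
scene carrier [{'at': [0.5092, 0.2622, 0.0753], 'score': 0.79}]
wrist carrier_bar [{'at': [0.506, 0.254, 0.2171], 'score': 0.56}]
wrist saddle [{'at': [0.5084, 0.2586, 0.2188], 'score': 0.7}]
wrist carrier [{'at': [0.5052, 0.2635, 0.078], 'score': 0.87}]
489 [509.8931 259.4124] [0.2563 0.2843 0.2859]
```

View pics/c5.png

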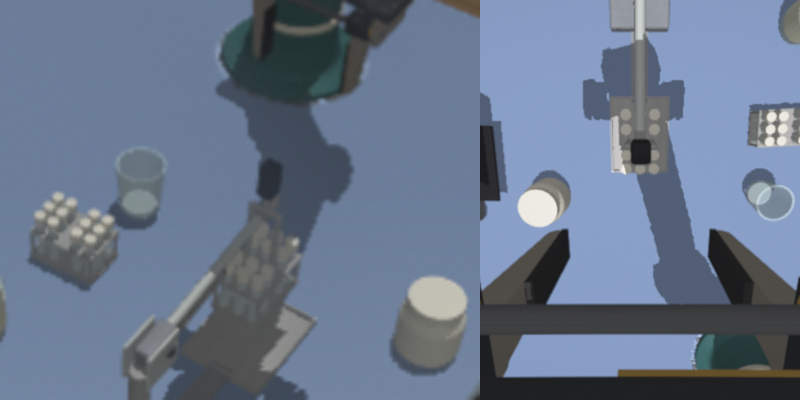

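```bash
python3 - <<'E'
from h import *
env.pause(3)
for _ in range(4):
    s=env.sense(); p,d=viewer.read_camera('wrist'); P=wpts(d,s['ee_pos'],s['tcp_rot'])
    m=(d>0)&(np.hypot(P[...,0]-.51,P[...,1]-.26)<.06)&(P[...,2]>.24)&(P[...,2]<.33); q=P[m]; print(round(s['t'],2),np.array(cv2.minAreaRect((q[:,:2]*1000).astype(np.float32))[0]), np.median(q[:,2])); env.pause(.15)
workorder.finish_job(); st()
E
```

```text
49.96 [509.9538 259.3958] 0.28429479705880023
50.16 [509.876  259.4118] 0.28422987649929976
50.36 [509.968  259.3713] 0.28434833565306394
50.56 [509.8448 259.4152] 0.28429149688080246
the job is handed in; nothing more can be done
the job is handed in; nothing more can be done
```

The carrier is hanging by its cross bar in the hook over the drip tray, and I handed the job in at about t = 51 s. The tool gives no verdict.

**What I did:** I gripped the carrier by its black block and weighed it at about 2.5 N. I brought the hook in through the window under the bar, then lowered the bar along the arm's arc to about 0.097 rad. I adjusted until the vertical wrist force was about +0.1 N, then opened the fingers and backed away.

**Last checks:**
- **Still:** four wrist-camera fixes over 0.6 s put the grip at (0.510, 0.259), agreeing within about 0.15 mm. The height stayed the same to about 0.1 mm from just after release.
- **Level and seated:** the last pictures show the carrier hanging level and the neighbouring objects I could see in place. Grip and saddle positions agree within about 2 mm, with the bar at about z = 0.217 m.
- **Disagreement:** the wrist-camera network put the bar about 5 mm to the side of the saddle, as it had in several earlier pictures. The depth measurement and the scene camera did not show this offset.

**Less clean:**
- **Sideways force:** while looking for zero side force I moved the bar too far, and for about 2 s the carrier pressed sideways on the hook with up to about 8 N. That is under the 15 N limit, and I backed it off.
- **At release:** about 0.6 N of side force was left when I let go. I did not measure the arm's speed at that moment.

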